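# Open the shutter and hold the cell in the light path

## Robot

A 6-joint arm with a two-finger parallel gripper is mounted at the origin on the work surface. World frame = base frame: x ahead of the robot, y to its left, z up, the work surface at z = 0. Lengths are in m, angles in rad, forces in N, time in s.
With the tool pointing down it reaches from about 0.225 to 0.875 m from the base axis. Payload 3.4 kg.
Tool frame: the origin (TCP) lies at the very end of the fingers, on their centre line; the grasp point (between the pads) lies 19 mm behind it; x points along the fingers, z is the direction in which the jaws open and shut, and the axes are right-handed (so a half turn about x gives the same grasp; the last joint's range is limited). The gripper opens to 85 mm and grips with 20 to 120 N. Pads are 22 mm wide; open, the fingers measure 114 mm over their backs; the gripper's body (76 mm by 85 mm) begins 54 mm behind the grasp point. The pads swing forward as they close: fully open they stand 13 mm farther back than shut.
Start: joints at [-1.426, 0.276, 1.505, -0, 1.361, -0.121], TCP at [0.151, -0.555, 0.231] pointing down, gripper open.
Joint ranges: [-2.89, 2.89], [-0.75, 2.08], [0.22, 2.7], [-1.18, 4.32], [0.11, 2.71], [-2.7, 2.7]. Speed limits (rad/s): [2.57, 2.57, 3.14, 3.14, 3.14, 3.14].

## Interface

Orientations are given as a unit quaternion [w, x, y, z].
In Python, from rig import manip, viewer, finder gives the robot as it stands.
- The arm moves only by the tool move_arm, never from a script. Its argument "rows" is a list of rows, each a list of 3 entries, a list of its own where there are three numbers: the shift along the tool's x, y, z in mm, then the turn about the tool's x in rad, then the finger opening in mm, from 0 to 85.4. A call has 1 to 8 rows; each row is the pose to reach, as a shift and turn from the pose measured when the call began, along the tool's axes at that moment; what a row does not reach only later rows make up. A row lasts 1/12 s, in which the tool goes at most 41.7 mm and 7.16 degrees, less where a joint would pass 70% of its speed; a pose out of reach is approached as far as the arm can. A call with a gripper value outside its range is refused whole. The fingers move at their own pace and stop on an object; "force" is the grip in N (left out, the last holds). Time passes only in rows, so rows that repeat a pose let the fingers close. It gives the time, the measured TCP pose, the force and the opening at its end, in the units of the state.
- manip.get_state(): the state, without advancing time (a new reading comes with each control period).
- viewer.get_image(name): name is "scene" or "top" or "wrist"; returns the picture (420x560x3 uint8, red, green, blue); there is no depth.
- viewer.get_calibration(name): a dict with "mtx" (3x3 intrinsics, pixels), "R" (3x3) and "t" (3): a world point X has camera coordinates R X + t. Camera axes: x right, y down, z forward; pixel columns grow to the right and rows downward; lengths in m; the calibration is good to about 2 mm. The wrist camera is an equidistant fisheye: a pixel r from the principal point sees the ray r / f radians off the axis. A picture is of the moment at which its call begins: read the wrist's pose just before it. get_calibration takes no time and is no camera call; for the wrist camera it gives the pose at the moment of the call.
- manip.sign_off(): hands the job in, once; it reports no verdict.
Trained networks look in the newest picture that a camera, given by its name, has taken for a name from the list of things; names that differ only in an ending like _2 or _b are one class to them, and where a whole thing is asked for, a point or a joint stands for the part that bears it (a point fixed in the world has none). Each returns a list of dicts, best first, with "score" (0 to 1); they miss things now and then, are a little off and sometimes report something else, mostly with a low value. They report only what shows in the picture. A call takes as long as a camera call. They do not tell look-alikes from the thing itself.
- finder.look_for(target, camera): "centre" ([column, row] in pixels, amid what is visible of it).
- finder.trace(target, camera): "mask" (420x560 bool, what is visible of it) and "centre" ([column, row] in pixels, amid what is visible of it).
The state is a dict: "clock": time; "qpos": joint angles; "qd": joint speeds; "effort": joint torques, N m; "position": TCP position; "ee_rot": TCP orientation; "contact_force": force on the tool from outside, world axes, zero at the start; "moment": the same for the moment, N m; "width": finger opening in m.
Only numpy, scipy, OpenCV 4.12 (cv2) and the standard library are available. Lean on these libraries where they do the work, as an engineer would, in place of code of your own. Each camera call takes 0.05 s, during which the arm holds its last target.

## Task

The shutter pin on top of the lamp house is stiff: knock it all the way down with the mallet, never with the gripper itself, so that the light path opens, and then put the mallet back down on the bench without dropping it. After that take the long glass cell out of its rack, gripping it by its frosted sides only and never touching its clear end windows, and carry it into the light path without disturbing anything else on the bench. Finish while still holding it there, upright and still, touching nothing but the gripper, centred on the light beam midway between lamp and detector, with its clear ends facing them.

Things in the scene. Friction and masses are not known exactly. Their poses are not given: they have to be found in the camera images.
- photometer: Fixed open light bench: base plate 90 x 270 x 12 mm; white lamp house at its -y end (76 mm along x, y = -135 to -55 mm, top at z = 95 mm), grey detector house at its +y end (70 mm along x, y = 60 to 120 mm, top at 90 mm, a black 32 mm tube reaching to y = 48 mm). Origin at the underside, below the middle of the gap; y along the beam from lamp to detector, z up.
- beam (a point): The middle of the light path, in the open gap between lamp and detector, 65 mm above the bench; same axes as the light bench (beam along y). The gap is open above and on both x sides, and runs from y = -48 mm (shutter guides) to +48 mm (detector tube).
- pin (a joint): Shutter pin: 0 = up (light blocked), 0.014 m = driven fully down to its stop (light path open). Moves straight down; it takes about 5 N to start and 7 N at the end of the travel, and friction holds it wherever it is left. Down means at least 0.011.
- pin_top (a point): Centre of the top of the pin's steel head, a flat disc of 18 mm diameter on the lamp house at x = 0, y = -66 mm of the light bench, near the edge facing the gap. 113 mm above the bench when up, 99 mm when down (the head then lies on the lamp house).
- mallet: Small mallet, about 0.2 kg, standing stably on one face of its head: upright round head 38 mm across, 70 mm high (steel, white nylon faces); level wooden handle 16 mm wide (y), 18 mm high, running along -x to 124 mm from the head's axis, its centre line 40 mm above the lower face. Origin at the centre of the lower face.
- mallet_head (a point): Middle of the mallet's head, on its axis, 35 mm above the lower face.
- mallet_grip (a point): A place to grip the handle, on its centre line 48 mm from the head's axis (x = -48 mm, 40 mm above the lower face).
- rack: Fixed grey cell rack 240 x 44 x 12 mm with three equal pockets 43 x 21 mm, 8 mm deep (floor 4 mm above the bench), in a row along its x at -75, 0 and +75 mm. Origin at the centre of the underside. Holds the long cell and two short ones, in any order.
- cell: Long glass cell (about 0.07 kg) standing in a rack pocket, its length along the rack: 40 mm long (x), 18 mm wide (y), 50 mm high, plus a white stopper 26 x 12 x 8 mm on top. The long sides (facing +y and -y, 36 mm long) are frosted; the ends (+x and -x) are clear windows for light to pass along x; either may face the lamp. Origin at the underside centre.
- cell_mid (a point): Centre of the long cell's glass body, 25 mm above its underside; x along its length.
- short_a: Short glass cell, 20 x 18 x 50 mm plus stopper, in the rack; leave it there. Origin at the underside centre.
- short_b: Another short glass cell, the same; leave it there.
- dish: Lidded round dish, 94 mm diameter, 15 mm high; leave alone. Origin at the underside centre, as for the things below.
- beaker: Glass beaker, 66 mm diameter, 80 mm high; leave alone.
- bottle: Amber bottle, 52 mm diameter, 100 mm high; leave alone.
- mouse: Black computer mouse, 105 x 60 x 32 mm; leave alone.
- jar: Glass jar with white lid, 60 mm diameter, 60 mm high; leave alone.
Mind the look-alikes: they are no part of the job. What is shaped like the mallet but purple or turquoise is not meant.

How it is judged:
On the way, in this order (a step that is already met when the one before it is completed fails the run):
1. the pin is driven fully down by the mallet held in the gripper (value of joint pin above 0.011 m and horizontal distance between mallet_head and pin_top below 0.04 m and height (world z) of mallet_head above 0.09 m and contact force between the fingers and mallet above 0.5 N), for 0.05 s.
2. the mallet is back down on the bench and let go (height (world z) of mallet_head below 0.05 m and linear speed of mallet below 0.03 m/s and contact force between the fingers and mallet below 0.1 N), for 0.2 s.
3. the long cell is lifted out of the rack in the gripper (height (world z) of cell_mid above 0.065 m and contact force between the fingers and cell above 0.3 N), for 0.2 s.
At the end, for the whole second after the job is handed in: Pin at least 11 mm down; mallet let go, at rest, head centre under 50 mm; long cell held by the fingers alone, still, upright within 8 deg, centre within 6 mm sideways, 10 mm in height and 15 mm along the beam of the gap middle, length within 10 deg of the beam (all of step 2 and value of joint pin above 0.011 m and x of cell_mid in the frame of beam between -0.006 and 0.006 m and y of cell_mid in the frame of beam between -0.015 and 0.015 m and z of cell_mid in the frame of beam between -0.01 and 0.01 m and angle between the x axis of cell and the y axis of photometer, either way round below 0.17 rad and angle between cell's own z axis and vertical below 0.14 rad and linear speed of cell below 0.02 m/s and contact force between the fingers and cell above 0.3 N and contact force between cell and photometer below 0.1 N and contact force between cell and mallet below 0.1 N); the arm keeps its last pose, push and grip.
It fails at once if the mallet is let go in mid-air, well above the bench (height (world z) of mallet_head above 0.1 m and contact force between the fingers and mallet below 0.02 N).
It fails at once if the robot itself presses the pin (contact force between any of the fingers, the arm and pin above 1 N).
It fails at once if the robot touches a clear window of the long cell (contact force between any of the fingers, the arm and cell_c1 above 0.5 N or contact force between any of the fingers, the arm and cell_c2 above 0.5 N).
It fails at once if a bystander is pushed more than 30 mm from its place (distance of any of short_a, short_b, dish, beaker, bottle, mouse, jar from where it was at the start of the episode above 0.03 m).
It also fails if it takes over 59 s, if anything falls off the work surface, if the arm or the gripper's body presses on something with over 40 N, if the wrist force passes 120 N, or if a joint passes its speed limit or range.

## Working session

There is one attempt and no reset: what is moved stays moved. The work goes in short steps, Python scripts to look and compute and a tool call to move; the robot and the scene stay as the last step left them, time stands still between calls to the robot, and variables do not carry over. Pictures are saved under pics/ and viewed, and the job is handed in when it is done.

Besides the shell and the picture viewer there is one more tool, called after "Call:" by a JSON object that holds its "op" and its "data". move_arm: Moves the arm, as the interface text tells. Its arguments: {"type":"object","properties":{"rows":{"type":"array"},"force":{"type":"number"}},"required":["rows"]}

```bash
ls; mkdir -p pics; python3 - <<'E'
from rig import manip, viewer, finder
import cv2,numpy as np
s=manip.get_state(); print({k:np.round(v,3) for k,v in s.items()})
for n in ["scene","top"]:
    im=viewer.get_image(n); cv2.imwrite(f"pics/{n}0.png",im[:,:,::-1])
    c=viewer.get_calibration(n); print(n,np.round(c['mtx'],1).tolist(),np.round(c['R'],3).tolist(),np.round(c['t'],3))
E
```

```text
pics
{'clock': np.float64(0.0), 'qpos': array([-1.426,  0.277,  1.506,  0.   ,  1.361, -0.121]), 'qd': array([-0.001,  0.   ,  0.   , -0.   ,  0.   ,  0.001]), 'effort': array([ 0.0000e+00, -4.1677e+01, -2.4580e+01,  0.0000e+00,  1.1000e-02,
       -0.0000e+00]), 'position': array([ 0.151, -0.554,  0.23 ]), 'ee_rot': array([ 0.561,  0.43 ,  0.562, -0.429]), 'contact_force': array([ 0.128,  0.532, -0.176]), 'moment': array([0.029, 0.016, 0.026]), 'width': np.float64(0.085)}
scene [[393.8, 0.0, 273.5], [0.0, 393.8, 212.4], [0.0, 0.0, 1.0]] [[0.865, 0.501, -0.019], [0.293, -0.536, -0.791], [-0.407, 0.679, -0.611]] [-0.495 -0.112  1.463]
top [[429.3, 0.0, 277.0], [0.0, 429.3, 206.4], [0.0, 0.0, 1.0]] [[0.025, -1.0, 0.005], [-0.978, -0.026, -0.209], [0.209, -0.0, -0.978]] [-0.006  0.574  1.613]
```

View pics/scene0.png

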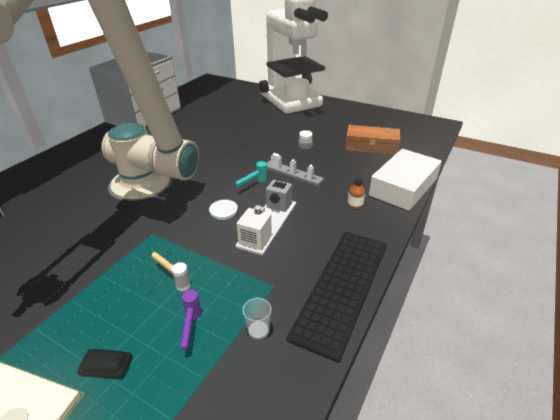

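View pics/top0.png

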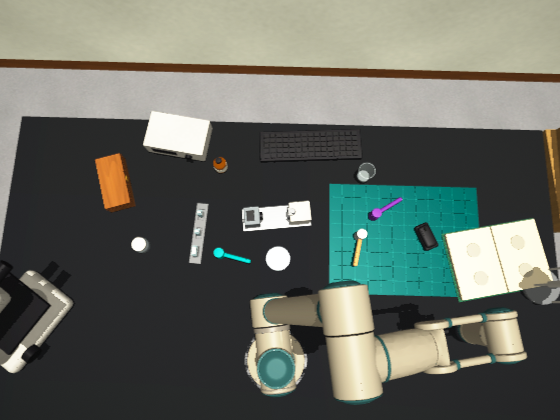

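```bash
cat > h.py <<'E'
from rig import manip, viewer, finder
import cv2,numpy as np
from scipy.spatial.transform import Rotation as Ro
from scipy.optimize import least_squares
def st():
    s=manip.get_state(); q=s['ee_rot']; return s,np.array(s['position']),Ro.from_quat(np.r_[q[1:],q[0]]).as_matrix()
def rays(n,px,c=None):
    c=c or viewer.get_calibration(n); px=np.atleast_2d(px).astype(float)
    K=c['mtx']; x=(px[:,0]-K[0,2])/K[0,0]; y=(px[:,1]-K[1,2])/K[1,1]
    if n=='wrist':
        r=np.hypot(x,y)+1e-12; d=np.c_[np.sin(r)*x/r,np.sin(r)*y/r,np.cos(r)]
    else: d=np.c_[x,y,np.ones(len(x))]
    R=np.array(c['R']); return -R.T@np.array(c['t']), d@R
def back(n,px,z,c=None):
    o,d=rays(n,px,c); return o+d*((z-o[2])/d[:,2])[:,None]
def proj(n,X,c=None):
    c=c or viewer.get_calibration(n); X=np.atleast_2d(X)@np.array(c['R']).T+np.array(c['t']); K=c['mtx']
    if n=='wrist':
        r=np.hypot(X[:,0],X[:,1])+1e-12; th=np.arctan2(r,X[:,2]); u=np.c_[X[:,0]/r*th,X[:,1]/r*th]
    else: u=X[:,:2]/X[:,2:]
    return u*[K[0,0],K[1,1]]+[K[0,2],K[1,2]]
def save(name,im,box=None,k=1):
    if box: x0,y0,x1,y1=box; im=im[y0:y1,x0:x1]
    cv2.imwrite(f'pics/{name}.png',cv2.resize(im[:,:,::-1],None,fx=k,fy=k,interpolation=cv2.INTER_CUBIC))
def totool(dw):
    _,p,R=st(); return R.T@np.asarray(dw)*1000
E
python3 - <<'E'
from h import *
im=viewer.get_image('top'); save('t1',im,(180,180,440,290),3)
for t in ['photometer','pin','mallet','rack','cell','short_a','dish']:
    for d in finder.trace(t,'top')[:4]:
        ys,xs=np.nonzero(d['mask']); print('top',t,round(d['score'],2),np.round(d['centre'],1),len(xs),xs.min(),xs.max(),ys.min(),ys.max(), np.round(back('top',d['centre'],0.03)[0],3))
im=viewer.get_image('scene'); save('s1',im,(140,120,340,320),3)
for t in ['mallet','cell','rack','photometer','pin']:
    for d in finder.look_for(t,'scene')[:5]: print('scene',t,round(d['score'],2),np.round(d['centre'],1),np.round(back('scene',d['centre'],0.03)[0],3))
E
```

```text
top photometer 0.96 [278.5 216.6] 1645 243 312 200 231 [0.539 0.002 0.03 ]
top pin 0.31 [360.9 243.3] 203 354 366 230 265 [ 0.442 -0.323  0.03 ]
top mallet 0.8 [226.8 255.8] 204 214 249 248 262 [0.38  0.198 0.03 ]
top mallet 0.74 [141.5 245.8] 245 132 150 237 252 [0.41  0.531 0.03 ]
top mallet 0.67 [359.7 239.1] 194 354 367 229 264 [ 0.458 -0.318  0.03 ]
top mallet 0.59 [380.6 211.7] 265 369 402 197 221 [ 0.57  -0.403  0.03 ]
top rack 0.76 [205.5 227.9] 555 190 208 203 263 [0.487 0.287 0.03 ]
top rack 0.35 [367.3 170.1] 215 358 374 164 180 [ 0.74  -0.353  0.03 ]
top cell 0.53 [195.3 249.1] 68 192 199 246 256 [0.402 0.322 0.03 ]
top short_a 0.62 [197.6 231.6] 43 195 201 229 235 [0.471 0.317 0.03 ]
top dish 0.95 [277.2 257.6] 431 267 289 247 270 [0.378 0.003 0.03 ]
top dish 0.22 [367.4 170.2] 265 357 375 163 181 [ 0.74  -0.354  0.03 ]
scene mallet 0.97 [177.2 269.2] [ 0.444 -0.297  0.03 ]
scene mallet 0.75 [258.  175.6] [0.388 0.207 0.03 ]
scene cell 0.5 [275.3 163.2] [0.399 0.313 0.03 ]
scene rack 0.82 [297.  171.2] [0.498 0.301 0.03 ]
scene rack 0.45 [176.4 275.1] [ 0.457 -0.314  0.03 ]
scene photometer 0.59 [267.2 219.2] [0.547 0.006 0.03 ]
scene pin 0.29 [265.4 218.9] [0.541 0.004 0.03 ]
```

View pics/t1.png

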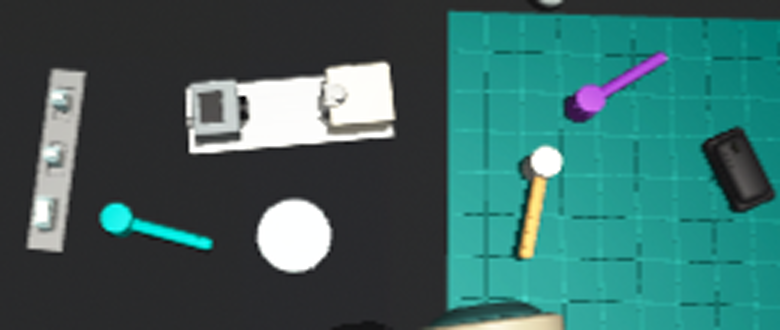

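View pics/s1.png

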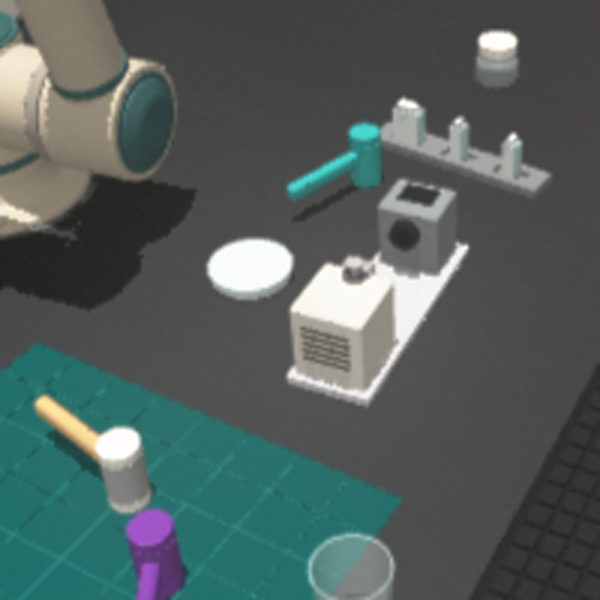

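```bash
python3 - <<'E'
from h import *
f=lambda n,u,v,z,o=(180,180): np.round(back(n,[u/3+o[0]-.33,v/3+o[1]-.33],z)[0],4)
print('head',f('top',546,161,.07), f('scene',122,442,.07,(140,120)))
print('hend top',f('top',525,257,.049), f('scene',40,402,.046,(140,120)))
a=f('top',190,153,.012);b=f('top',395,137,.012);print('base',a,b,np.linalg.norm(a-b),np.degrees(np.arctan2(-(a-b)[0],(a-b)[1])))
print('lamp corners', [f('top',*p,.095) for p in [(388,62),(395,121),(329,126),(324,68)]])
print('det corners', [f('top',*p,.09) for p in [(188,83),(236,80),(240,134),(193,138)]])
print('pin',f('top',338,92,.113),f('scene',357,264,.113,(140,120)))
print('stoppers',[f('top',*p,.062) for p in [(61,96),(54,153),(43,211)]])
print('scenestop',[f('scene',*p,.062,(140,120)) for p in [(406,103),(459,122),(512,138)]])
print('rack',[f('top',*p,.012) for p in [(51,70),(86,71),(62,251),(27,248)]])
print('purple',f('top',590,98,.07),'turq',f('top',116,218,.07),'dish',f('top',294,235,.015), 'turq tip',f('top',210,244,.05),'purple tip',f('top',664,57,.05))
E
```

```text
head [ 0.4748 -0.3183  0.07  ] [ 0.478  -0.3132  0.07  ]
hend top [ 0.354  -0.2937  0.049 ] [ 0.3583 -0.2943  0.046 ]
base [0.4823 0.1409 0.012 ] [ 0.5108 -0.13    0.012 ] 0.2723950440077793 6.005703035983628
lamp corners [array([ 0.5934, -0.1134,  0.095 ]), array([ 0.5171, -0.123 ,  0.095 ]), array([ 0.5085, -0.0397,  0.095 ]), array([ 0.5834, -0.0319,  0.095 ])]
det corners [array([0.5604, 0.141 , 0.09  ]), array([0.5659, 0.08  , 0.09  ]), array([0.4962, 0.0725, 0.09  ]), array([0.4896, 0.1317, 0.09  ])]
pin [ 0.549  -0.0496  0.113 ] [ 0.5531 -0.0483  0.113 ]
stoppers [array([0.5448, 0.3068, 0.062 ]), array([0.4701, 0.3111, 0.062 ]), array([0.3955, 0.3204, 0.062 ])]
scenestop [array([0.3922, 0.3241, 0.062 ]), array([0.4729, 0.3139, 0.062 ]), array([0.5464, 0.3104, 0.062 ])]
rack [array([0.5897, 0.3315, 0.012 ]), array([0.5896, 0.2846, 0.012 ]), array([0.3493, 0.3018, 0.012 ]), array([0.3521, 0.3475, 0.012 ])]
purple [ 0.5584 -0.3764  0.07  ] turq [0.3881 0.2262 0.07  ] dish [0.3775 0.0008 0.015 ] turq tip [0.3602 0.1076 0.05  ] purple tip [ 0.6201 -0.4799  0.05  ]
```

```bash
cat >> h.py <<'E'
def plan(X,yaw):
    """yaw: desired world heading of jaw axis (mod pi)"""
    s,p,R=st(); d=R.T@(np.asarray(X)-p)*1000
    j=np.arctan2(R[1,2],R[0,2]); t=(yaw-j+np.pi/2)%np.pi-np.pi/2   # world z turn
    turn=t*np.sign(R[2,0])  # about tool x (pointing down => -t)
    print('tcp',np.round(p,4),'toolx',np.round(R[:,0],3),'jaw deg',np.degrees(j).round(2),'q6',s['qpos'][5].round(3),'w',round(float(s['width']),4),'F',np.round(s['contact_force'],1),'t',round(float(s['clock']),2))
    print('MOVE mm',np.round(d,1),'turn',round(turn,3))
E
python3 - <<'E'
from h import *
plan([.429,-.307,.16],np.radians(-10.5+90))
E
```

```text
tcp [ 0.151  -0.5548  0.2313] toolx [-0. -0. -1.] jaw deg -74.77 q6 -0.121 w 0.0852 F [0.  0.3 0.5] t 0.8
MOVE mm [  71.3  333.3 -166.1] turn 0.449
```

Call:
{"op": "move_arm", "data": {"rows": [[[5,30,-15],0.06,85],[[15,70,-35],0.12,85],[[25,110,-55],0.18,85],[[35,150,-75],0.25,85],[[45,190,-95],0.32,85],[[55,230,-115],0.38,85],[[55,265,-132],0.45,85],[[55,285,-142],0.45,85]]}}

```text
clock: 1.47
position: [0.3897, -0.341, 0.1757]
ee_rot: [0.451, 0.544, 0.452, -0.544]
contact_force: [0.8, -1.4, 0.2]
width: 0.0851
```

```bash
python3 - <<'E'
from h import *
plan([.429,-.307,.16],np.radians(-10.5+90))
E
```

```text
tcp [ 0.3897 -0.341   0.1757] toolx [-0.001  0.001 -1.   ] jaw deg -100.7 q6 0.904 w 0.0851 F [ 0.8 -1.4  0.2] t 1.47
MOVE mm [ 15.7  32.3 -40.7] turn -0.003
```

Call:
{"op": "move_arm", "data": {"rows": [[[0,12,-15],0,60],[[0,25,-32],0,60],[[0,32,-41],0,60],[[0,32,-41],0,60],[[0,32,-41],0,60]]}}

```text
clock: 1.88
position: [0.4286, -0.3069, 0.1757]
ee_rot: [-0.451, -0.544, -0.452, 0.544]
contact_force: [0.1, -0.7, 0.3]
width: 0.0599
```

```bash
python3 - <<'E'
from h import *
plan([.429,-.307,.16],np.radians(-10.5+90))
c=viewer.get_calibration('wrist'); im=viewer.get_image('wrist'); save('w1',im)
print(np.round(c['mtx'],1).tolist(), np.round(-np.array(c['R']).T@c['t'],3))
for d in finder.trace('mallet','wrist')[:3]:
    print(d['score'],d['centre'])
print('pred head top',proj('wrist',[.476,-.316,.07],c),'tip',proj('wrist',[.354,-.2937,.049],c))
E
```

```text
tcp [ 0.4286 -0.3069  0.1757] toolx [-0.001  0.    -1.   ] jaw deg -100.63 q6 1.004 w 0.0599 F [ 0.1 -0.7  0.3] t 1.88
MOVE mm [15.7  0.5  0. ] turn -0.002
[[325.2, 0.0, 280.7], [0.0, 325.2, 202.1], [0.0, 0.0, 1.0]] [ 0.507 -0.321  0.317]
0.97 [283.6, 157.5]
0.67 [338.1, 24.9]
0.61 [0.5, 288.1]
pred head top [[282.51930189 141.21843145]] tip [[282.7725103  270.70311092]]
```

View pics/w1.png

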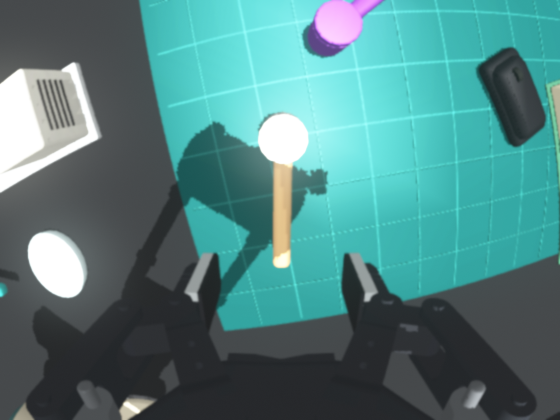

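```bash
python3 - <<'E'
from h import *
print(back('wrist',[[283,139]],.07),back('wrist',[[282,256],[282,268]],.049), back('wrist',[[282,268]],.031))
h=back('wrist',[[283,139]],.07)[0];t=back('wrist',[[282.2,255]],.049)[0];print(np.linalg.norm((h-t)[:2]),np.degrees(np.arctan2((h-t)[1],(h-t)[0])))
E
```

```text
[[ 0.47694224 -0.31742806  0.07      ]] [[ 0.36905958 -0.29639406  0.049     ]
 [ 0.35642898 -0.29402156  0.049     ]] [[ 0.34634615 -0.29217299  0.031     ]]
0.10886505939725422 -10.938988051286769
```

Call:
{"op": "move_arm", "data": {"rows": [[[20,1,0],0,50],[[45,1,-1],0,50],[[75,1,-1],0,50],[[105,1,-1],0,50],[[130,1,-1],0,50],[[147,1,-1],0,50],[[155,1,-1],0,50],[[155,1,-1],0,50]]}}

```text
clock: 2.65
position: [0.4271, -0.3068, 0.0191]
ee_rot: [-0.449, -0.544, -0.452, 0.546]
contact_force: [-0.2, 0.2, 0.1]
width: 0.0501
```

```bash
python3 - <<'E'
from h import *
plan([.4294,-.3079,.021],np.radians(-10.8+90))
im=viewer.get_image('wrist'); save('w2',im)
E
```

```text
tcp [ 0.4271 -0.3068  0.0191] toolx [-0.004  0.003 -1.   ] jaw deg -100.85 q6 1.006 w 0.0501 F [-0.2  0.2  0.1] t 2.65
MOVE mm [-1.9  2.5  0.7] turn -0.001
```

View pics/w2.png

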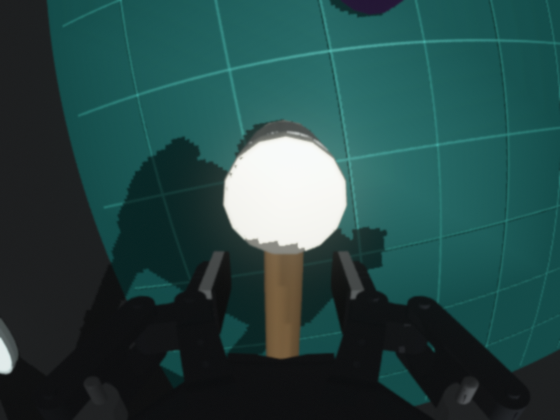

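Call:
{"op": "move_arm", "data": {"rows": [[[-2,2,1],0,40],[[-2,2,1],0,25],[[-2,2,1],0,5],[[-2,2,1],0,5],[[-2,2,1],0,5],[[-2,2,1],0,5],[[-2,2,1],0,5],[[-2,2,1],0,5]], "force": 110}}

```text
clock: 3.37
position: [0.4309, -0.3097, 0.0241]
ee_rot: [-0.451, -0.545, -0.45, 0.545]
contact_force: [-0.1, -0.2, 5.0]
width: 0.014
```

```bash
python3 - <<'E'
from h import *
plan([.4294,-.3079,.021],np.radians(-10.8+90))
E
```

```text
tcp [ 0.4309 -0.3097  0.0241] toolx [ 0.    -0.002 -1.   ] jaw deg -100.81 q6 1.007 w 0.014 F [-0.1 -0.2  5. ] t 3.37
MOVE mm [ 3.1 -1.8 -1.5] turn -0.0
```

Call:
{"op": "move_arm", "data": {"rows": [[[-5,0,0],0,5],[[-15,0,0],0,5],[[-35,0,0],0,5],[[-60,0,0],0,5],[[-90,0,0],0,5],[[-120,0,0],0,5],[[-140,0,0],0,5],[[-145,0,0],0,5]]}}

```text
clock: 4.03
position: [0.4325, -0.3109, 0.1738]
ee_rot: [0.454, 0.545, 0.447, -0.545]
contact_force: [0.8, -0.3, -2.1]
width: 0.0139
```

```bash
python3 - <<'E'
from h import *
plan([.504,-.040,.17],np.radians(-10.8+90))
im=viewer.get_image('wrist'); save('w3',im)
im=viewer.get_image('scene'); save('s3',im,(140,120,340,320),3)
E
```

```text
tcp [ 0.4325 -0.3109  0.1738] toolx [ 0.006 -0.008 -1.   ] jaw deg -100.8 q6 1.007 w 0.0139 F [ 0.8 -0.3 -2.1] t 4.03
MOVE mm [   2.2   19.4 -279.5] turn 0.0
```

View pics/w3.png

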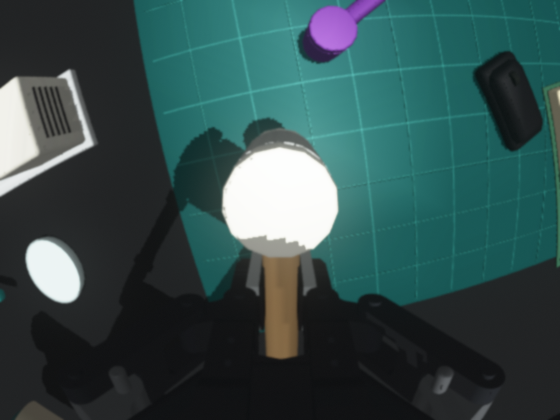

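View pics/s3.png

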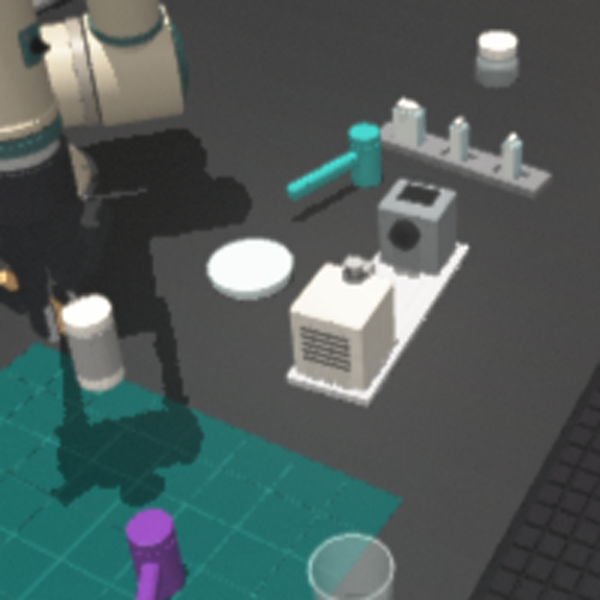

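Call:
{"op": "move_arm", "data": {"rows": [[[0,2,-20],0,5],[[0,5,-55],0,5],[[0,8,-95],0,5],[[0,11,-135],0,5],[[0,14,-175],0,5],[[0,16,-210],0,5],[[0,18,-235],0,5],[[0,19,-250],0,5]]}}

```text
clock: 4.8
position: [0.4954, -0.0641, 0.1675]
ee_rot: [-0.451, -0.543, -0.451, 0.545]
contact_force: [-0.7, -0.0, -1.9]
width: 0.0143
```

Call:
{"op": "move_arm", "data": {"rows": [[[0,0,-10],0,5],[[0,0,-20],0,5],[[0,0,-27],0,5],[[0,0,-27],0,5],[[0,0,-27],0,5]]}}

```text
clock: 5.22
position: [0.5, -0.0378, 0.1669]
ee_rot: [-0.451, -0.543, -0.452, 0.545]
contact_force: [-0.5, 0.1, -2.0]
width: 0.0141
```

```bash
python3 - <<'E'
from h import *
plan([.504,-.040,.17],np.radians(-10.8+90))
s,p,R=st()
im=viewer.get_image('wrist'); save('w4',im)
c=viewer.get_calibration('wrist');print('head',back('wrist',[[280,199]],p[2]+.046,c)-p)
im=viewer.get_image('scene'); save('s4',im,(190,150,340,275),5)
im=viewer.get_image('top'); save('t4',im,(200,170,340,275),5)
E
```

```text
tcp [ 0.5    -0.0378  0.1669] toolx [-0.003 -0.002 -1.   ] jaw deg -100.64 q6 1.545 w 0.0141 F [-0.5  0.1 -2. ] t 5.22
MOVE mm [-3.1  4.3  1.4] turn 0.003
head [[ 0.0494071 -0.0083014  0.046    ]]
```

View pics/w4.png

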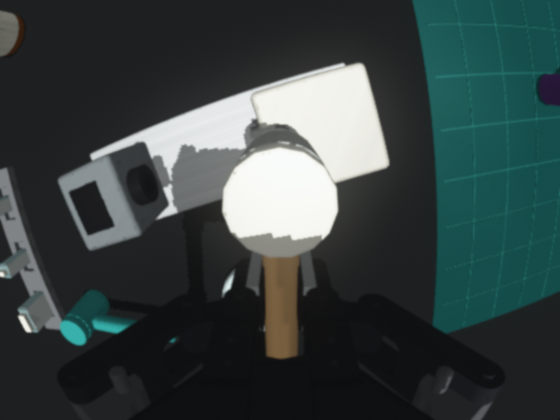

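View pics/s4.png

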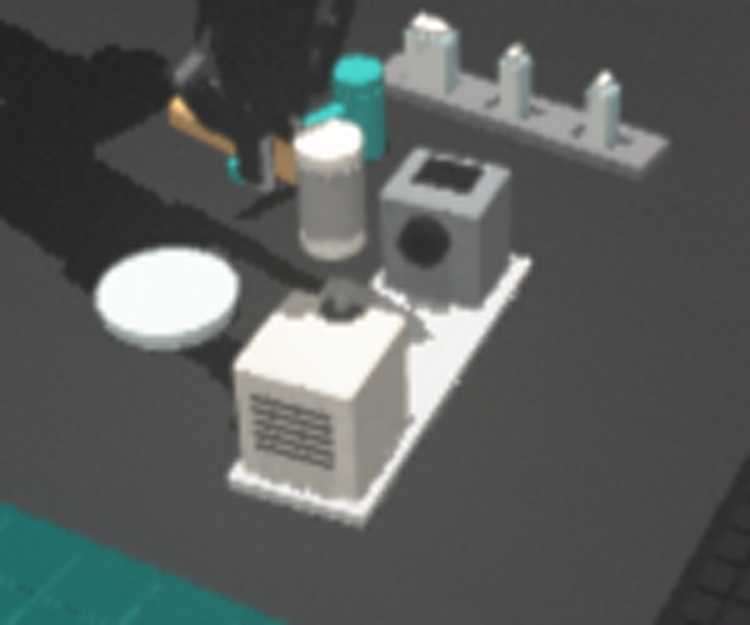

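View pics/t4.png

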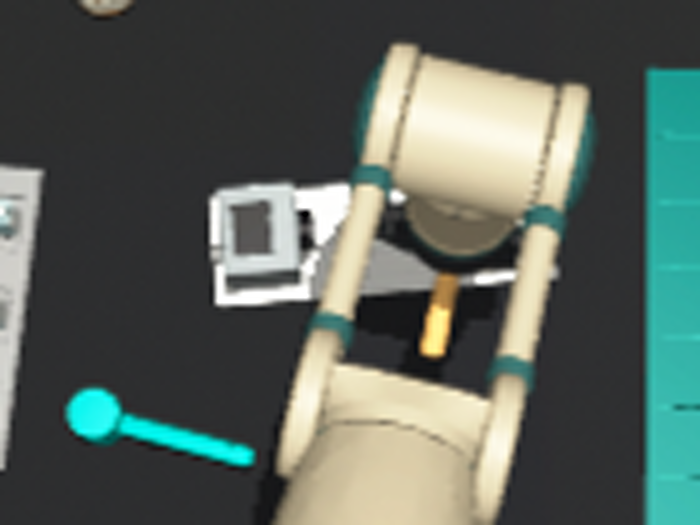

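Call:
{"op": "move_arm", "data": {"rows": [[[5,2,3],0,5],[[15,2,3],0,5],[[25,2,3],0,5],[[35,2,3],0,5],[[42,2,3],0,5],[[46,2,3],0,5],[[49,2,3],0,5],[[49,2,3],0,5]], "force": 120}}

```text
clock: 6.03
position: [0.5008, -0.0421, 0.122]
ee_rot: [-0.452, -0.543, -0.451, 0.546]
contact_force: [-12.1, 0.8, 29.4]
width: 0.0136
```

```bash
python3 - <<'E'
from h import *
plan([.504,-.040,.115],np.radians(-10.8+90))
im=viewer.get_image('wrist'); save('w5',im)
im=viewer.get_image('scene'); save('s5',im,(190,150,340,275),5)
E
```

```text
tcp [ 0.5008 -0.0421  0.122 ] toolx [-0.002 -0.003 -1.   ] jaw deg -100.69 q6 1.539 w 0.0136 F [-12.1   0.8  29.4] t 6.03
MOVE mm [ 7.   2.8 -2.7] turn 0.002
```

View pics/s5.png

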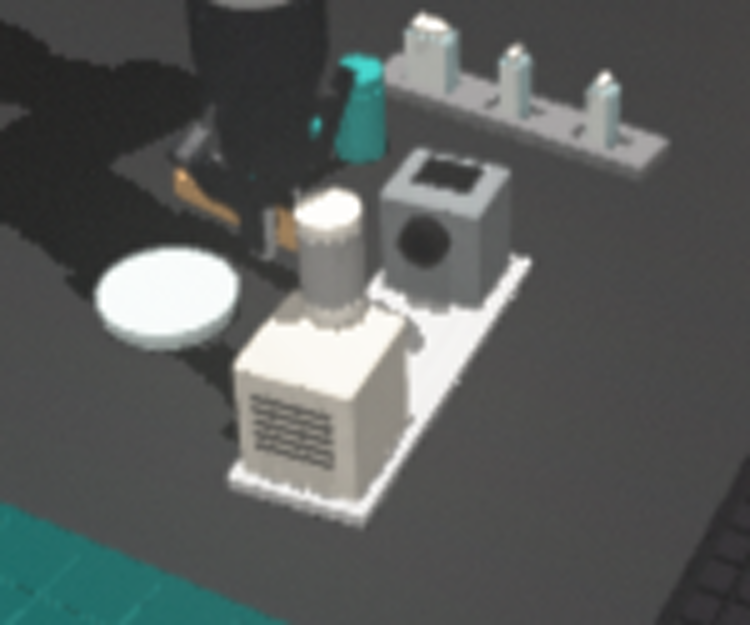

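View pics/w5.png

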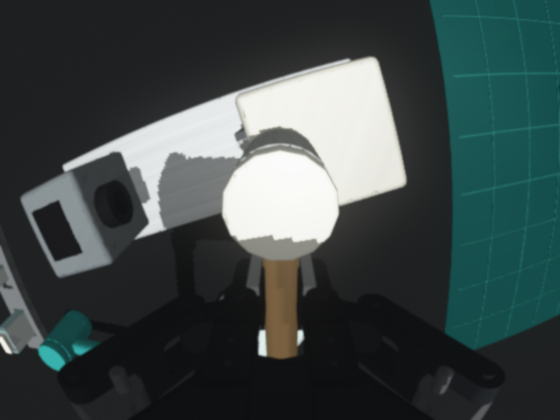

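Call:
{"op": "move_arm", "data": {"rows": [[[0,0,0],0,5],[[-5,0,0],0,5],[[-20,0,0],0,5],[[-40,0,0],0,5],[[-52,0,0],0,5],[[-52,0,0],0,5]]}}

```text
clock: 6.63
position: [0.5024, -0.0421, 0.1756]
ee_rot: [-0.453, -0.544, -0.45, 0.545]
contact_force: [0.9, -0.2, -1.6]
width: 0.014
```

```bash
python3 - <<'E'
from h import *
plan([.431,-.310,.17],np.radians(-10.8+90))
im=viewer.get_image('wrist'); save('w6',im)
im=viewer.get_image('scene'); save('s6',im,(190,150,340,275),5)
E
```

```text
tcp [ 0.5024 -0.0421  0.1756] toolx [ 0.002 -0.004 -1.   ] jaw deg -100.68 q6 1.539 w 0.014 F [ 0.9 -0.2 -1.6] t 6.63
MOVE mm [  6.4 -20.5 276.5] turn 0.002
```

View pics/s6.png

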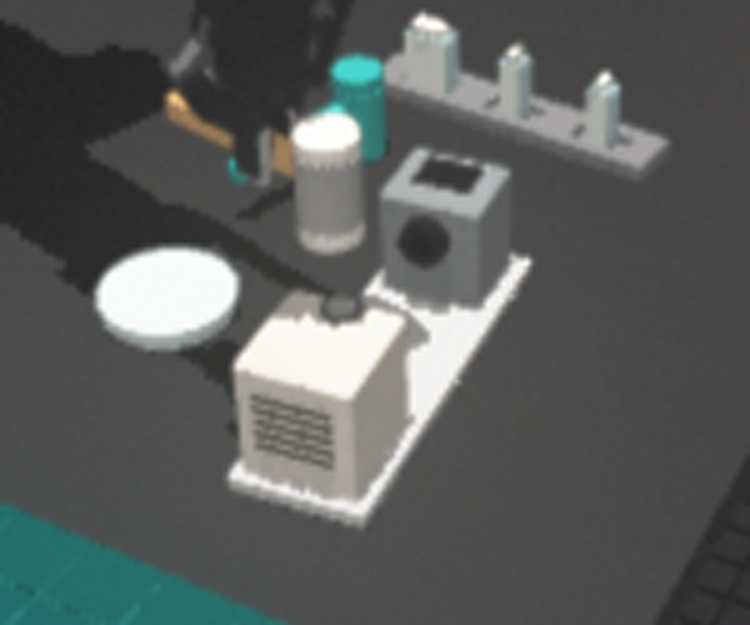

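View pics/w6.png

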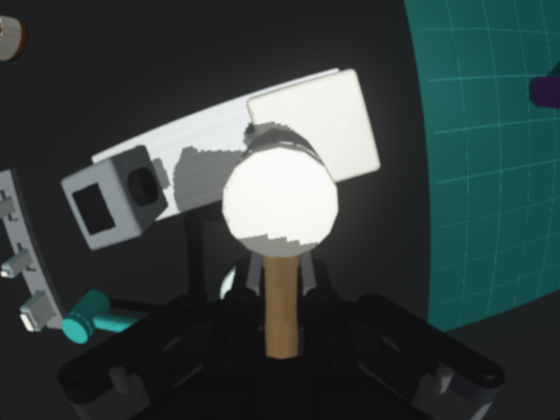

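Call:
{"op": "move_arm", "data": {"rows": [[[0,-1,20],0,5],[[0,-4,55],0,5],[[0,-7,95],0,5],[[0,-10,135],0,5],[[0,-13,175],0,5],[[0,-16,215],0,5],[[0,-18,245],0,5],[[0,-20,265],0,5]]}}

```text
clock: 7.4
position: [0.4301, -0.3012, 0.1721]
ee_rot: [-0.45, -0.543, -0.451, 0.547]
contact_force: [1.4, 0.1, -2.1]
width: 0.0137
```

Call:
{"op": "move_arm", "data": {"rows": [[[5,0,8],0,5],[[20,0,10],0,5],[[45,0,10],0,5],[[70,0,10],0,5],[[95,0,10],0,5],[[115,0,10],0,5],[[125,0,10],0,5],[[125,0,10],0,5]]}}

```text
clock: 8.07
position: [0.4257, -0.3086, 0.0437]
ee_rot: [-0.447, -0.543, -0.454, 0.547]
contact_force: [-0.0, 0.1, -1.8]
width: 0.014
```

```bash
python3 - <<'E'
from h import *
plan([.431,-.310,.0241],np.radians(-10.8+90))
im=viewer.get_image('wrist'); save('w7',im)
im=viewer.get_image('scene'); save('s7',im,(120,220,270,345),5)
E
```

```text
tcp [ 0.4257 -0.3086  0.0437] toolx [-0.011  0.004 -1.   ] jaw deg -100.78 q6 1.006 w 0.014 F [-0.   0.1 -1.8] t 8.07
MOVE mm [19.6  5.7  0.4] turn 0.0
```

View pics/s7.png

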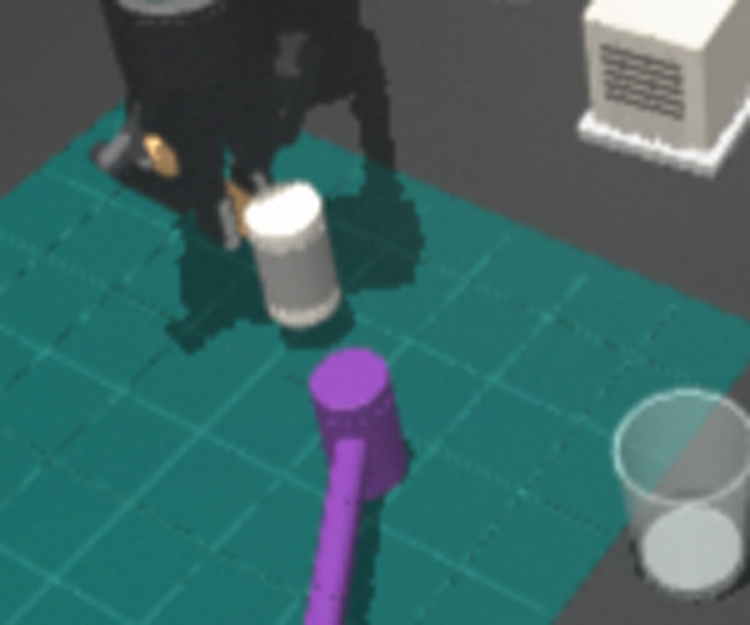

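View pics/w7.png

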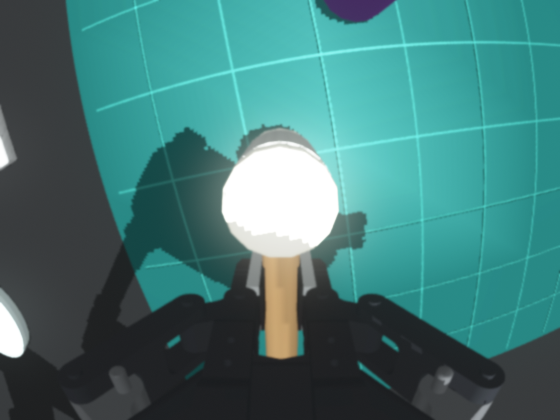

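Call:
{"op": "move_arm", "data": {"rows": [[[4,4,0],0,5],[[8,4,0],0,5],[[12,4,0],0,5],[[15,4,0],0,5],[[17,4,0],0,5],[[18,4,0],0,5],[[18,4,0],0,5]]}}

```text
clock: 8.75
position: [0.4314, -0.3114, 0.0286]
ee_rot: [-0.45, -0.543, -0.452, 0.547]
contact_force: [0.5, 0.1, -1.4]
width: 0.0137
```

```bash
python3 - <<'E'
from h import *
plan([.431,-.310,.0241],np.radians(-10.8+90))
E
```

```text
tcp [ 0.4314 -0.3114  0.0286] toolx [-0.006 -0.001 -1.   ] jaw deg -100.79 q6 1.01 w 0.0137 F [ 0.5  0.1 -1.4] t 8.75
MOVE mm [ 4.5 -0.6 -1.3] turn 0.0
```

Call:
{"op": "move_arm", "data": {"rows": [[[2,0,0],0,5],[[4,0,0],0,5],[[5,0,0],0,5],[[6,0,0],0,5],[[6,0,0],0,5],[[6,0,0],0,5]]}}

```text
clock: 9.25
position: [0.4312, -0.3116, 0.0242]
ee_rot: [-0.45, -0.543, -0.452, 0.547]
contact_force: [-4.4, 2.1, 9.9]
width: 0.0139
```

Call:
{"op": "move_arm", "data": {"rows": [[[-1,0,0],0,18],[[-1,0,0],0,22],[[-1,0,0],0,28],[[-1,0,0],0,36],[[-1,0,0],0,45],[[-1,0,0],0,50],[[-1,0,0],0,50],[[-1,0,0],0,50]], "force": 20}}

```text
clock: 9.92
position: [0.4312, -0.3116, 0.025]
ee_rot: [-0.45, -0.543, -0.452, 0.547]
contact_force: [0.5, -0.2, -0.6]
width: 0.05
```

```bash
python3 - <<'E'
from h import *
plan([.431,-.310,.2],np.radians(-10.8+90))
im=viewer.get_image('wrist'); save('w8',im)
im=viewer.get_image('scene'); save('s8',im,(120,220,270,345),5)
E
```

```text
tcp [ 0.4312 -0.3116  0.025 ] toolx [-0.006 -0.002 -1.   ] jaw deg -100.78 q6 1.01 w 0.05 F [ 0.5 -0.2 -0.6] t 9.92
MOVE mm [-175.    -1.5   -1.1] turn 0.0
```

View pics/s8.png

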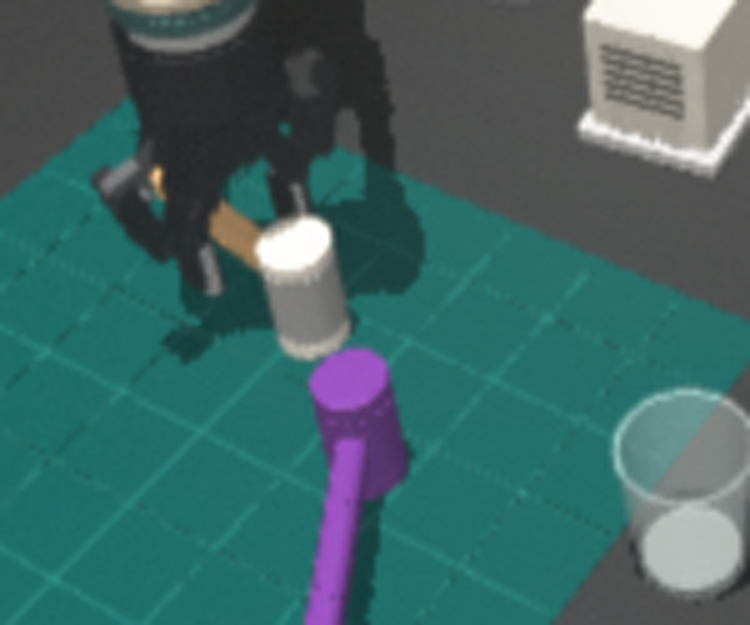

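View pics/w8.png

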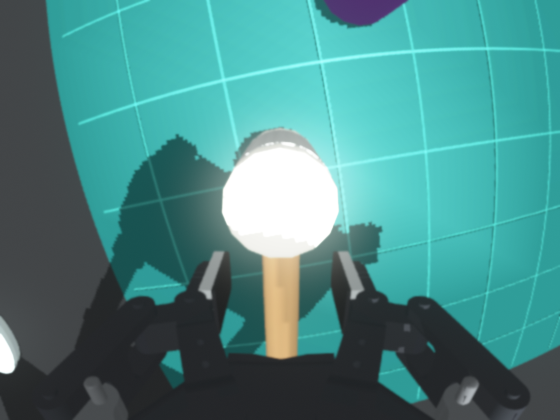

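Call:
{"op": "move_arm", "data": {"rows": [[[-10,0,0],0,50],[[-30,0,0],0,50],[[-60,0,0],0,50],[[-95,0,0],0,50],[[-130,0,0],0,50],[[-160,0,0],0,50],[[-175,-2,-5],0,50],[[-182,-4,-25],0,50]]}}

```text
clock: 10.68
position: [0.4344, -0.2892, 0.2113]
ee_rot: [-0.452, -0.543, -0.448, 0.547]
contact_force: [0.2, 0.4, -0.1]
width: 0.05
```

```bash
python3 - <<'E'
from h import *
plan([.42,.0,.23],np.radians(90-4.7))
im=viewer.get_image('scene'); save('s9',im,(120,220,270,345),5)
E
```

```text
tcp [ 0.4344 -0.2892  0.2113] toolx [-0.    -0.008 -1.   ] jaw deg -100.91 q6 1.047 w 0.05 F [ 0.2  0.4 -0.1] t 10.68
MOVE mm [ -21.1  -68.9 -281.1] turn -0.108
```

View pics/s9.png

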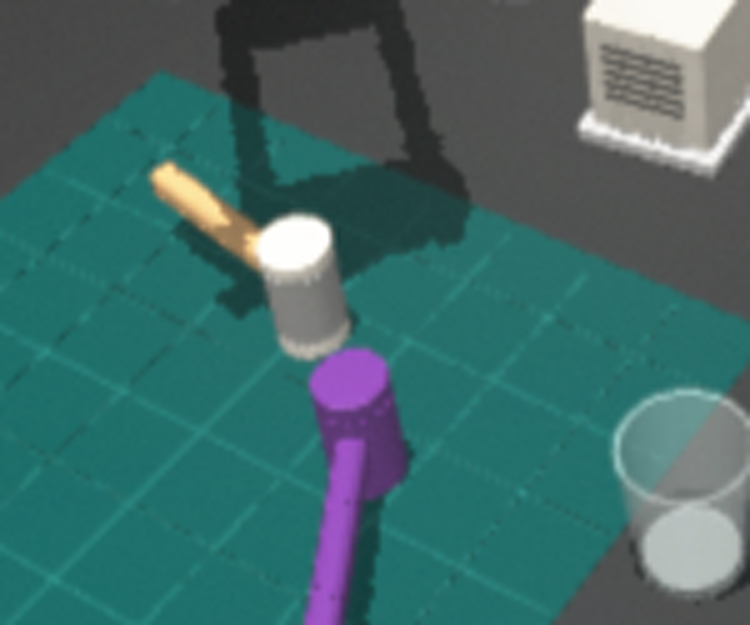

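Mallet stands freely on the bench. Now over the photometer for a wrist look.

Call:
{"op": "move_arm", "data": {"rows": [[[-5,-6,-25],-0.02,50],[[-10,-15,-60],-0.04,50],[[-15,-25,-100],-0.06,50],[[-20,-35,-140],-0.08,50],[[-20,-45,-180],-0.1,50],[[-20,-55,-220],-0.11,50],[[-20,-63,-255],-0.11,50],[[-20,-69,-280],-0.11,50]]}}

```text
clock: 11.4
position: [0.4177, 0.0074, 0.2312]
ee_rot: [-0.481, -0.519, -0.48, 0.519]
contact_force: [0.8, -0.2, 0.5]
width: 0.05
```

Call:
{"op": "move_arm", "data": {"rows": [[[0,0,0],0,50],[[0,0,0],0,50]]}}

```text
clock: 11.57
position: [0.417, 0.0086, 0.2317]
ee_rot: [-0.482, -0.518, -0.481, 0.518]
contact_force: [0.4, -0.4, -0.3]
width: 0.0497
```

```bash
python3 - <<'E'
from h import *
plan([.394,.322,.18],np.radians(90-4.7))
c=viewer.get_calibration('wrist'); im=viewer.get_image('wrist'); save('w9',im)
print(np.round(proj('wrist',[[.551,-.049,.099],[.541,.017,.012]],c),1))
np.save('c9.npy',c,allow_pickle=True)
E
```

```text
tcp [0.417  0.0086 0.2317] toolx [ 0.    -0.001 -1.   ] jaw deg -94.21 q6 1.499 w 0.0497 F [ 0.4 -0.4 -0.3] t 11.57
MOVE mm [  51.4  -46.  -310.9] turn 0.008
[[339.1  34.4]
 [265.5  61.8]]
```

View pics/w9.png

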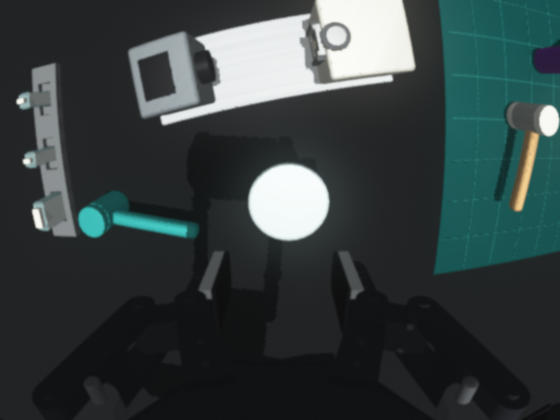

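```bash
python3 - <<'E'
from h import *
im=cv2.imread('pics/w9.png'); cv2.imwrite('pics/w9a.png',cv2.resize(im[0:140,110:430],None,fx=2.5,fy=2.5,interpolation=cv2.INTER_CUBIC))
E
```

```text
(no output)
```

View pics/w9a.png

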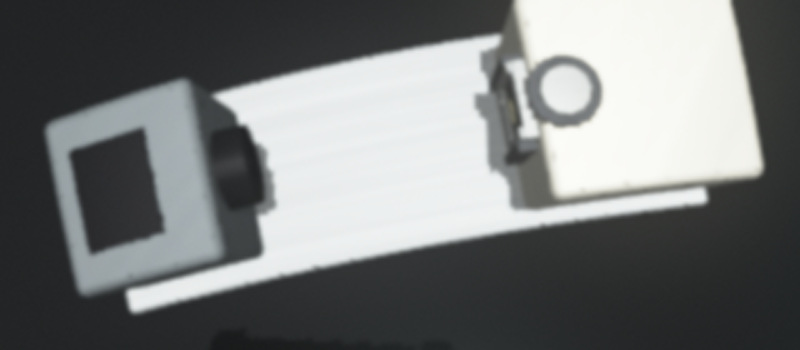

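```bash
cat > fitp.py <<'E'
from h import *
cw=np.load('c9.npy',allow_pickle=True).item()
w=lambda u,v:(u/2.5+110-.3,v/2.5-.3)
t=lambda u,v:(u/3+180-.33,v/3+180-.33)
s=lambda u,v:(u/5+190-.4,v/5+150-.4)
obs=[('wrist',w(566,90),(0,-.066,.099)),('wrist',w(47,127),(.035,.12,.09)),('wrist',w(187,80),(.035,.06,.09)),('wrist',w(222,258),(-.035,.06,.09)),('wrist',w(84,296),(-.035,.12,.09)),
('wrist',w(555,199),(-.038,-.055,.095)),('wrist',w(763,172),(-.038,-.135,.095)),('wrist',w(515,5),(.038,-.055,.095)),('wrist',w(126,290),(-.045,.135,.012)),('wrist',w(706,191),(-.045,-.135,.012)),
('top',t(190,153),(-.045,.135,.012)),('top',t(395,137),(-.045,-.135,.012)),('top',t(388,62),(.038,-.135,.095)),('top',t(395,121),(-.038,-.135,.095)),('top',t(329,126),(-.038,-.055,.095)),('top',t(324,68),(.038,-.055,.095)),
('top',t(188,83),(.035,.12,.09)),('top',t(236,80),(.035,.06,.09)),('top',t(240,134),(-.035,.06,.09)),('top',t(193,138),(-.035,.12,.09)),('top',t(338,92),(0,-.066,.113)),
('scene',s(343,303),(0,-.066,.099)),('scene',s(410,318),(.038,-.055,.095)),('scene',s(351,395),(.038,-.135,.095)),('scene',s(235,368),(-.038,-.135,.095)),('scene',s(362,522),(.045,-.135,.006)),('scene',s(530,262),(.045,.135,.012)),('scene',s(513,170),(.035,.12,.09)),('scene',s(480,218),(.035,.06,.09)),('scene',s(383,192),(-.035,.06,.09)),('scene',s(410,150),(-.035,.12,.09))]
C={'wrist':cw,'top':viewer.get_calibration('top'),'scene':viewer.get_calibration('scene')}
def res(p,o):
    c,sn=np.cos(p[2]),np.sin(p[2]);r=[]
    for n,px,X in o:
        W=[p[0]+c*X[0]-sn*X[1],p[1]+sn*X[0]+c*X[1],X[2]]; r.append(proj(n,W,C[n])[0]-px)
    return np.ravel(r)
for nm in ['wrist','top','scene',None]:
    o=[x for x in obs if nm in(None,x[0])]
    q=least_squares(lambda p:res(p,o),[.54,.017,.1],loss='soft_l1'); print(nm,np.round(q.x,4),np.degrees(q.x[2]).round(2),'rms',np.sqrt(np.mean(res(q.x,o)**2)).round(2), np.round(res(q.x,o).reshape(-1,2),1).tolist() if nm else '')
E
python3 fitp.py
```

```text
wrist [0.543  0.0182 0.1248] 7.15 rms 3.43 [[0.9, -1.5], [-2.9, -1.2], [0.8, -2.6], [2.5, 0.7], [-2.5, 2.4], [0.6, 0.3], [3.3, 0.1], [-1.2, -5.6], [-1.5, 11.3], [-2.1, 4.2]]
top [0.5395 0.0163 0.1199] 6.87 rms 0.55 [[-1.1, 0.9], [-1.7, -0.1], [-0.0, 0.0], [-0.2, -0.2], [0.9, 0.1], [0.5, -0.1], [0.4, 0.1], [0.0, -0.3], [0.3, -0.3], [0.1, -0.2], [-0.1, 0.4]]
scene [0.5421 0.0175 0.1176] 6.74 rms 0.7 [[-0.2, 0.9], [-0.1, -0.1], [0.1, 0.9], [-1.1, -0.2], [1.3, -0.3], [0.8, -1.0], [0.1, -0.3], [-0.3, -0.0], [-1.3, 0.5], [0.8, -0.6]]
None [0.5424 0.0178 0.1242] 7.11 rms 2.09
```

```bash
sed -i 's/w(126,290)/w(134,311)/; s/w(706,191)/w(708,203)/; s/w(515,5)/w(514,-3)/' fitp.py; python3 fitp.py
```

```text
wrist [0.5428 0.0183 0.1221] 7.0 rms 2.18 [[0.9, -1.1], [-2.9, -1.4], [0.8, -2.6], [2.3, 0.7], [-2.7, 2.3], [0.4, 0.8], [3.2, 0.8], [-0.7, -2.1], [-4.8, 2.8], [-2.9, -0.1]]
top [0.5395 0.0163 0.1199] 6.87 rms 0.55 [[-1.1, 0.9], [-1.7, -0.1], [-0.0, 0.0], [-0.2, -0.2], [0.9, 0.1], [0.5, -0.1], [0.4, 0.1], [0.0, -0.3], [0.3, -0.3], [0.1, -0.2], [-0.1, 0.4]]
scene [0.5421 0.0175 0.1176] 6.74 rms 0.7 [[-0.2, 0.9], [-0.1, -0.1], [0.1, 0.9], [-1.1, -0.2], [1.3, -0.3], [0.8, -1.0], [0.1, -0.3], [-0.3, -0.0], [-1.3, 0.5], [0.8, -0.6]]
None [0.5422 0.0179 0.1229] 7.04 rms 1.39
```

Call:
{"op": "move_arm", "data": {"rows": [[[0,-4,-25],0,50],[[0,-9,-60],0,50],[[0,-14,-100],0,50],[[0,-20,-140],0,50],[[0,-26,-180],0,50],[[0,-32,-220],0,50],[[5,-38,-260],0,50],[[15,-43,-290],0,50]]}}

```text
clock: 12.28
position: [0.3982, 0.3021, 0.2171]
ee_rot: [0.481, 0.52, 0.48, -0.518]
contact_force: [0.6, -0.8, 0.5]
width: 0.0499
```

Call:
{"op": "move_arm", "data": {"rows": [[[15,-2,-15],0,50],[[30,-2,-20],0,50],[[35,-2,-20],0,50],[[35,-2,-20],0,50],[[35,-2,-20],0,50]]}}

```text
clock: 12.7
position: [0.3986, 0.3208, 0.1821]
ee_rot: [0.481, 0.52, 0.479, -0.518]
contact_force: [0.5, -1.0, -0.2]
width: 0.05
```

```bash
python3 - <<'E'
from h import *
plan([.394,.322,.18],np.radians(90-4.7))
c=viewer.get_calibration('wrist'); im=viewer.get_image('wrist'); save('w10',im); save('w10a',im,(180,0,380,300),2.6)
np.save('c10.npy',c,allow_pickle=True)
for d in finder.look_for('cell','wrist')[:3]: print(d['score'],d['centre'])
E
```

```text
tcp [0.3986 0.3208 0.1821] toolx [ 0.004 -0.001 -1.   ] jaw deg -94.47 q6 2.193 w 0.05 F [ 0.5 -1.  -0.2] t 12.7
MOVE mm [ 2.1 -4.7 -0.8] turn 0.004
0.83 [277.6, 191.2]
0.65 [277.0, 110.2]
```

View pics/w10.png

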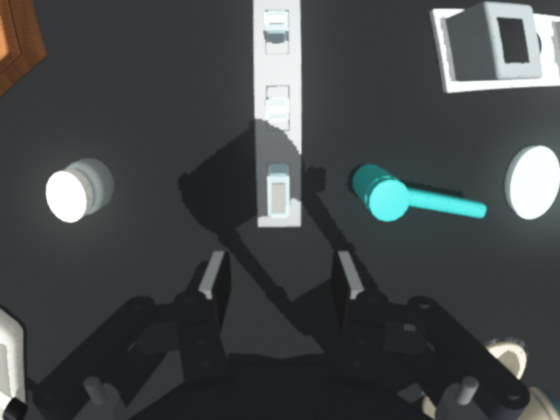

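```bash
python3 - <<'E'
import cv2
im=cv2.imread('pics/w10.png'); cv2.imwrite('pics/w10b.png',cv2.resize(im[20:220,180:380],None,fx=3,fy=3,interpolation=cv2.INTER_CUBIC))
E
```

```text
(no output)
```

View pics/w10b.png

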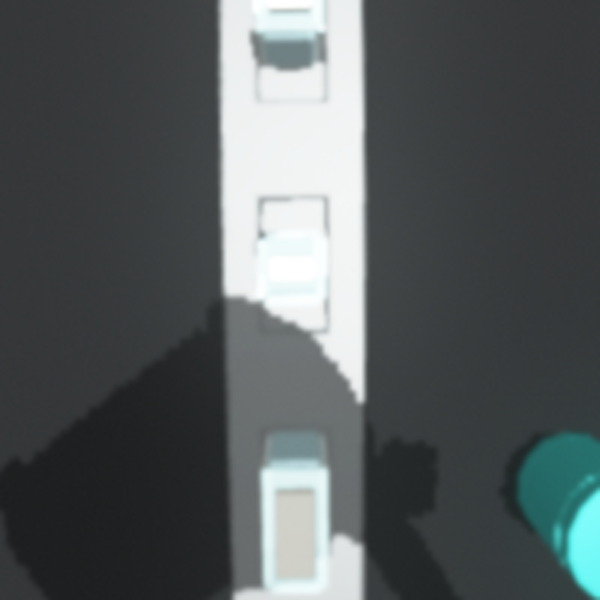

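```bash
python3 - <<'E'
from h import *
c=np.load('c10.npy',allow_pickle=True).item()
f=lambda u,v,z:back('wrist',[u/3+180-.33,v/3+20-.33],z,c)[0]
q=[f(261,468,.054),f(329,468,.054),f(327,590,.054),f(265,592,.054)]
print(np.round(q,4)); print('top ctr',np.mean(q,0))
print('stop',f(296,534,.062))
e=(q[0]+q[1]-q[2]-q[3]);print('len',np.linalg.norm(e)/2,np.degrees(np.arctan2(e[1],e[0])))
print('pockets',[np.mean([f(*p,.012) for p in P],0) for P in [((259,197),(328,195),(329,331),(262,331)),]])
a=f(221,100,.012);b=f(232,570,.012);print(np.degrees(np.arctan2(*(a-b)[1::-1])))
a=f(364,100,.012);b=f(363,570,.012);print(np.degrees(np.arctan2(*(a-b)[1::-1])))
E
```

```text
[[0.4161 0.3325 0.054 ]
 [0.4146 0.3133 0.054 ]
 [0.3779 0.3164 0.054 ]
 [0.3787 0.3348 0.054 ]]
top ctr [0.39682513 0.32425328 0.054     ]
stop [0.39823764 0.32392797 0.062     ]
len 0.037219059786943565 -4.14496821943328
pockets [array([0.47218276, 0.31893487, 0.012     ])]
-3.8711057852150774
-3.988490917197023
```

```bash
python3 - <<'E'
from h import *
plan([.397,.324,.06],np.radians(90-4.3))
E
```

```text
tcp [0.3989 0.3213 0.183 ] toolx [ 0.005  0.001 -1.   ] jaw deg -94.47 q6 2.193 w 0.0503 F [-0.6 -0.3  0.1] t 12.8
MOVE mm [123.   -2.8  -2.4] turn -0.003
```

Call:
{"op": "move_arm", "data": {"rows": [[[15,-2,-2],0,50],[[40,-2,-2],0,50],[[65,-2,-2],0,50],[[85,-2,-2],0,50],[[98,-2,-2],0,50],[[105,-2,-2],0,50],[[105,-2,-2],0,50],[[105,-2,-2],0,50]]}}

```text
clock: 13.47
position: [0.3984, 0.3235, 0.0788]
ee_rot: [0.481, 0.521, 0.479, -0.517]
contact_force: [0.4, -0.4, 0.2]
width: 0.0498
```

```bash
python3 - <<'E'
from h import *
plan([.397,.324,.023],np.radians(90-4.3))
c=viewer.get_calibration('wrist'); im=viewer.get_image('wrist'); save('w11',im)
np.save('c11.npy',c,allow_pickle=True)
E
```

```text
tcp [0.3984 0.3235 0.0788] toolx [ 0.007  0.001 -1.   ] jaw deg -94.51 q6 2.199 w 0.0498 F [ 0.4 -0.4  0.2] t 13.47
MOVE mm [55.8 -1.8 -0.3] turn -0.004
```

View pics/w11.png

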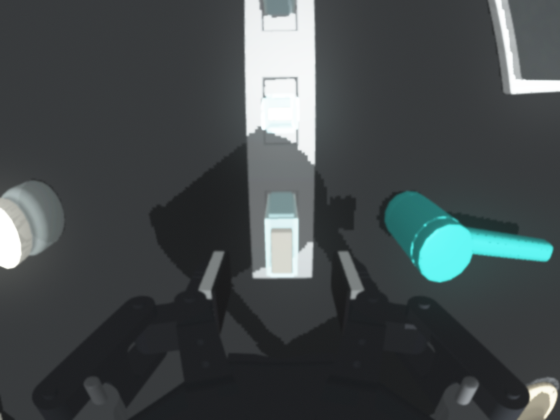

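```bash
python3 - <<'E'
from h import *
c=np.load('c11.npy',allow_pickle=True).item()
im=cv2.imread('pics/w11.png'); cv2.imwrite('pics/w11b.png',cv2.resize(im[170:300,220:350],None,fx=5,fy=5,interpolation=cv2.INTER_CUBIC))
print(proj('wrist',[[.397+a*.997+b*.075,.324-a*.075+b*.997,z] for a,b,z in [(.02,.009,.054),(.02,-.009,.054),(-.02,.009,.054),(-.02,-.009,.054),(.013,.006,.062),(-.013,-.006,.062)]],c))
E
```

```text
[[265.21328415 215.23231301]
 [298.12540592 215.1566843 ]
 [266.69228868 278.27990771]
 [296.95949444 278.222232  ]
 [270.39686655 232.73568573]
 [292.45686402 274.9601265 ]]
```

View pics/w11b.png

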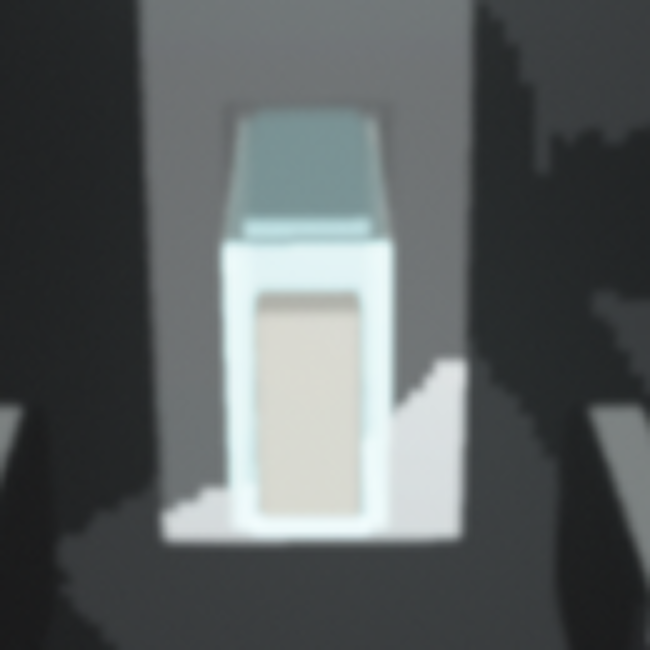

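Call:
{"op": "move_arm", "data": {"rows": [[[8,-1,0],0,50],[[20,-2,0],0,50],[[34,-2,0],0,50],[[45,-2,0],0,50],[[52,-2,0],0,50],[[55,-2,0],0,50],[[55,-2,0],0,50],[[55,-2,0],0,50]]}}

```text
clock: 14.18
position: [0.3975, 0.3243, 0.0246]
ee_rot: [0.481, 0.522, 0.479, -0.517]
contact_force: [0.8, -0.1, 0.2]
width: 0.0499
```

```bash
python3 - <<'E'
from h import *
plan([.397,.324,.023],np.radians(90-4.3))
im=viewer.get_image('wrist'); save('w12',im)
E
```

```text
tcp [0.3975 0.3243 0.0246] toolx [ 0.008  0.002 -1.   ] jaw deg -94.5 q6 2.202 w 0.0499 F [ 0.8 -0.1  0.2] t 14.18
MOVE mm [ 1.6 -0.5  0.3] turn -0.003
```

View pics/w12.png

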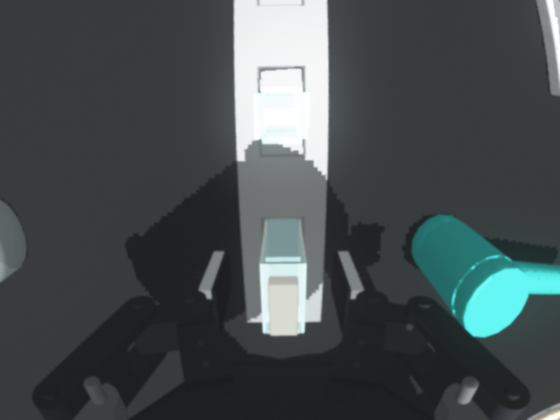

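Call:
{"op": "move_arm", "data": {"rows": [[[1,0,0],0,35],[[1,0,0],0,25],[[1,0,0],0,20],[[1,0,0],0,8],[[1,0,0],0,8],[[1,0,0],0,8],[[1,0,0],0,8],[[1,0,0],0,8]], "force": 50}}

```text
clock: 14.9
position: [0.398, 0.3245, 0.0243]
ee_rot: [0.481, 0.522, 0.479, -0.516]
contact_force: [-0.3, 0.0, 5.8]
width: 0.0172
```

```bash
python3 - <<'E'
from h import *
plan([.397,.324,.023],np.radians(90-4.3))
im=viewer.get_image('wrist'); save('w13',im)
E
```

```text
tcp [0.398  0.3245 0.0243] toolx [ 0.009  0.003 -1.   ] jaw deg -94.5 q6 2.202 w 0.0172 F [-0.3  0.   5.8] t 14.9
MOVE mm [ 1.3 -0.9  0.6] turn -0.003
```

View pics/w13.png

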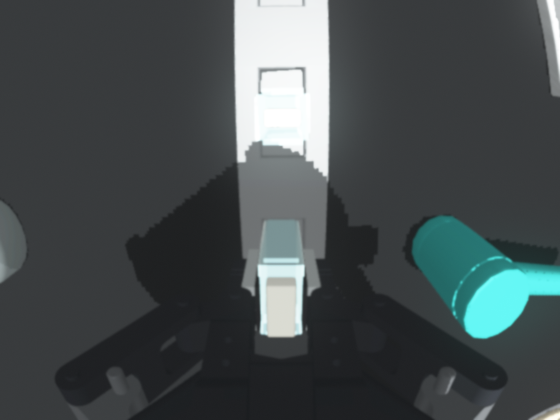

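Call:
{"op": "move_arm", "data": {"rows": [[[-3,0,0],0,8],[[-8,0,0],0,8],[[-15,0,0],0,8],[[-25,0,0],0,8],[[-40,0,0],0,8],[[-60,0,0],0,8],[[-80,0,0],0,8],[[-98,0,0],0,8]]}}

```text
clock: 15.62
position: [0.3971, 0.3243, 0.1242]
ee_rot: [0.481, 0.523, 0.478, -0.516]
contact_force: [-0.7, -0.4, -1.2]
width: 0.0168
```

Call:
{"op": "move_arm", "data": {"rows": [[[-15,0,0],0,8],[[-25,0,0],0,8],[[-25,0,0],0,8],[[-25,0,0],0,8]]}}

```text
clock: 15.95
position: [0.3969, 0.3243, 0.1496]
ee_rot: [0.482, 0.523, 0.478, -0.515]
contact_force: [-0.7, 0.7, -1.4]
width: 0.0173
```

```bash
python3 - <<'E'
from h import *
plan([.5415,.0175,.145],np.radians(6.9))
s,p,R=st(); print('cell x heading now (jaw-90):')
im=viewer.get_image('wrist'); save('w14',im)
im=viewer.get_image('scene'); save('s14',im,(190,80,350,240),4)
E
```

```text
tcp [0.3969 0.3243 0.1496] toolx [ 0.011  0.004 -1.   ] jaw deg -94.49 q6 2.201 w 0.0173 F [-0.7  0.7 -1.4] t 15.95
MOVE mm [  4.9 168.1 294.5] turn 1.372
cell x heading now (jaw-90):
```

View pics/w14.png

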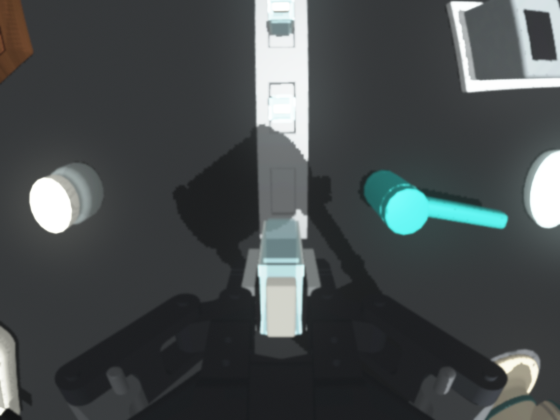

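View pics/s14.png

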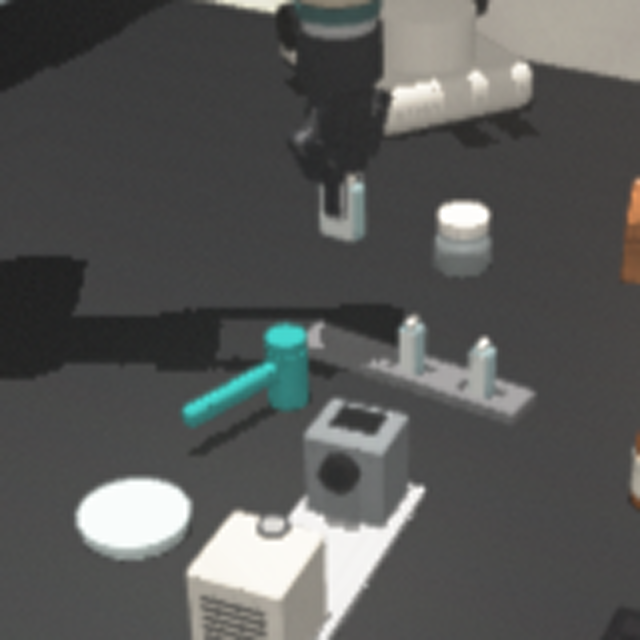

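Call:
{"op": "move_arm", "data": {"rows": [[[-2,5,10],-0.1,8],[[-3,15,30],-0.2,8],[[-3,28,50],-0.3,8],[[-3,40,72],-0.42,8],[[-3,53,94],-0.54,8],[[-3,66,116],-0.66,8],[[-3,78,138],-0.78,8],[[-3,88,155],-0.88,8]]}}

```text
clock: 16.72
position: [0.4714, 0.1605, 0.1501]
ee_rot: [0.658, 0.265, 0.654, -0.262]
contact_force: [-0.1, -0.0, -0.7]
width: 0.0175
```

```bash
python3 - <<'E'
from h import *
plan([.5415,.0175,.15],np.radians(6.9))
E
```

```text
tcp [0.4714 0.1605 0.1501] toolx [ 0.006  0.002 -1.   ] jaw deg -43.79 q6 0.952 w 0.0175 F [-0.1 -0.  -0.7] t 16.72
MOVE mm [  0.3 -54.7 149.5] turn -0.885
```

Call:
{"op": "move_arm", "data": {"rows": [[[0,-5,12],-0.11,8],[[0,-12,32],-0.22,8],[[0,-20,55],-0.33,8],[[0,-28,78],-0.44,8],[[0,-36,100],-0.56,8],[[0,-44,122],-0.68,8],[[0,-51,140],-0.79,8],[[0,-55,149],-0.88,8]]}}

```text
clock: 17.38
position: [0.5414, 0.0155, 0.1487]
ee_rot: [0.707, -0.042, 0.704, 0.042]
contact_force: [0.8, 0.7, -0.7]
width: 0.0173
```

Call:
{"op": "move_arm", "data": {"rows": [[[0,0,0],0,8],[[0,0,0],0,8],[[0,0,0],0,8]]}}

```text
clock: 17.63
position: [0.5404, 0.016, 0.1477]
ee_rot: [0.706, -0.041, 0.705, 0.042]
contact_force: [0.3, -0.5, -1.0]
width: 0.0175
```

```bash
python3 - <<'E'
from h import *
plan([.5415,.0175,.15],np.radians(6.9))
c=viewer.get_calibration('wrist');im=viewer.get_image('wrist'); save('w15',im);np.save('c15.npy',c,allow_pickle=True)
im=viewer.get_image('scene'); save('s15',im,(190,110,340,275),4)
im=viewer.get_image('top'); save('t15',im,(220,170,330,260),6)
E
```

```text
tcp [0.5404 0.016  0.1477] toolx [ 0.001  0.002 -1.   ] jaw deg 6.71 q6 -0.218 w 0.0175 F [ 0.3 -0.5 -1. ] t 17.63
MOVE mm [-2.3  1.4  1.3] turn -0.003
```

View pics/w15.png

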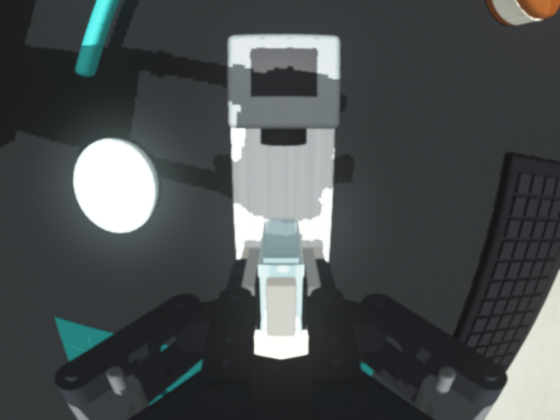

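View pics/s15.png

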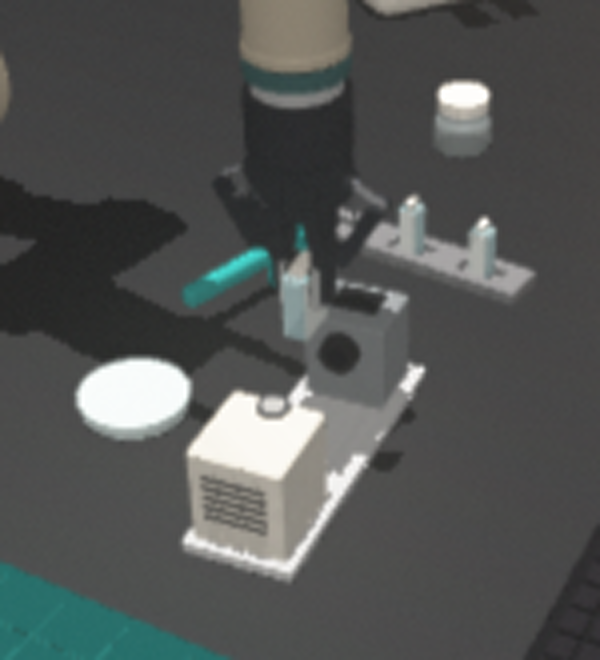

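View pics/t15.png

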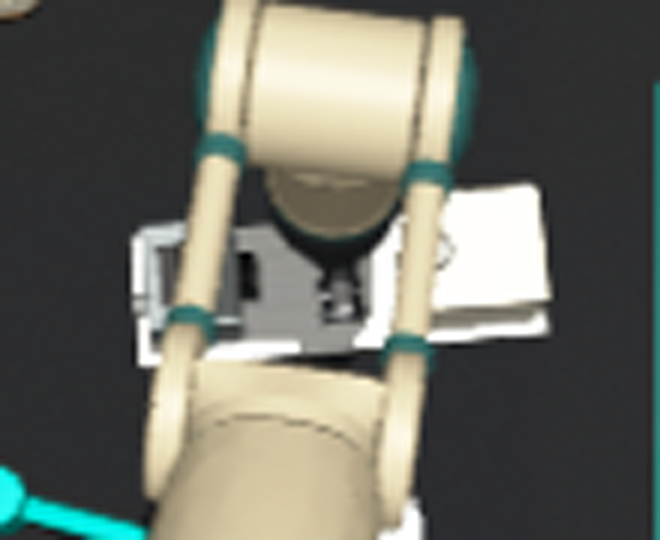

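```bash
python3 - <<'E'
from h import *
im=cv2.imread('pics/w15.png'); cv2.imwrite('pics/w15b.png',cv2.resize(im[25:275,205:365],None,fx=3,fy=3,interpolation=cv2.INTER_CUBIC)[:600]); cv2.imwrite('pics/w15c.png',cv2.resize(im[210:360,225:345],None,fx=4,fy=4,interpolation=cv2.INTER_CUBIC))
E
```

```text
(no output)
```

View pics/w15b.png

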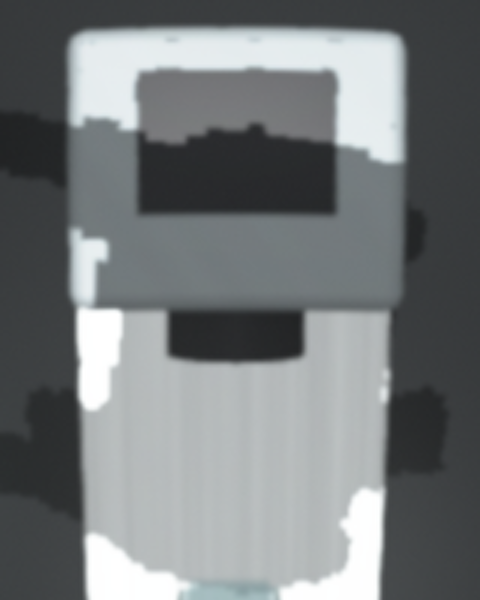

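View pics/w15c.png

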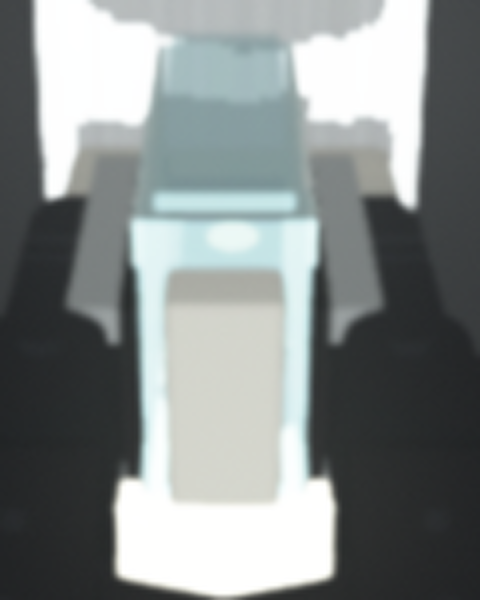

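```bash
python3 - <<'E'
from h import *
c=np.load('c15.npy',allow_pickle=True).item()
f=lambda u,v,z:back('wrist',[u/3+205-.33,v/3+25-.33],z,c)[0]
g=lambda u,v,z:back('wrist',[u/4+225-.37,v/4+210-.37],z,c)[0]
yaw=.12; ex=np.array([np.cos(yaw),np.sin(yaw),0]); ey=np.array([-ex[1],ex[0],0]); B=np.array([.5415,.0175,0])
pr=lambda n,P:print(n,'lat',round((P-B)@ex*1e3,1),'along',round((P-B)@ey*1e3,1))
pr('det front',(f(70,303,.09)+f(404,303,.09))/2);pr('det L',f(70,303,.09));pr('det R',f(404,303,.09));
pr('det rear',(f(70,38,.09)+f(404,38,.09))/2)
pr('base',(f(78,400,.012)+f(387,400,.012))/2);pr('base',(f(86,590,.012)+f(382,590,.012))/2)
pr('tube end',(f(168,357,.065)+f(303,357,.065))/2)
s,p,R=st(); print(p)
zt=p[2]+.0297
pr('cell far top',(g(131,218,zt)+g(318,218,zt))/2); a=g(131,218,zt)-g(318,218,zt); print(np.linalg.norm(a),np.degrees(np.arctan2(-a[1],-a[0])))
pr('cell far bottom',(g(160,40,zt-.05)+g(293,40,zt-.05))/2)
pr('stop near',(g(169,500,zt+.008)+g(280,500,zt+.008))/2);pr('stop far',(g(166,303,zt+.008)+g(284,303,zt+.008))/2)
pr('tcp',p*[1,1,0])
E
```

```text
det front lat 1.9 along 63.4
det L lat -32.3 along 63.5
det R lat 36.2 along 63.4
det rear lat 2.0 along 118.7
base lat 1.4 along 29.3
base lat 1.8 along -29.7
tube end lat 1.8 along 48.6
[0.54078726 0.01632223 0.14846638]
cell far top lat -0.2 along 17.0
0.01818217770612758 6.67291027992882
cell far bottom lat 0.2 along 16.5
stop near lat -0.3 along -12.3
stop far lat -0.2 along 12.3
tcp lat -0.8 along -1.1
```

Call:
{"op": "move_arm", "data": {"rows": [[[3,0,1],0,8],[[10,1,2],0,8],[[20,1,2],0,8],[[32,1,2],0,8],[[42,1,2],0,8],[[50,1,2],0,8],[[50,1,2],0,8],[[50,1,2],0,8]]}}

```text
clock: 18.45
position: [0.5424, 0.0177, 0.0977]
ee_rot: [0.706, -0.042, 0.705, 0.043]
contact_force: [0.9, -0.7, -1.0]
width: 0.0175
```

```bash
python3 - <<'E'
from h import *
plan([.5425,.0185,.0603],np.radians(6.9))
E
```

```text
tcp [0.5424 0.0177 0.0977] toolx [ 0.002  0.001 -1.   ] jaw deg 6.83 q6 -0.217 w 0.0175 F [ 0.9 -0.7 -1. ] t 18.45
MOVE mm [37.4  0.8  0.1] turn -0.001
```

Call:
{"op": "move_arm", "data": {"rows": [[[4,0,0],0,8],[[10,0,0],0,8],[[18,0,0],0,8],[[26,0,0],0,8],[[33,1,0],0,8],[[37,1,0],0,8],[[37,1,0],0,8],[[37,1,0],0,8]]}}

```text
clock: 19.12
position: [0.5422, 0.0187, 0.0603]
ee_rot: [0.706, -0.042, 0.706, 0.043]
contact_force: [0.7, 0.9, -0.8]
width: 0.0172
```

```bash
python3 - <<'E'
from h import *
plan([.5425,.0185,.0603],np.radians(6.9))
c=viewer.get_calibration('wrist');im=viewer.get_image('wrist'); save('w16',im);np.save('c16.npy',c,allow_pickle=True); save('w16b',im,(205,0,365,190),3); save('w16c',im,(215,190,355,360),3.5)
im=viewer.get_image('scene'); save('s16',im,(200,150,330,280),4.6)
E
```

```text
tcp [0.5422 0.0187 0.0603] toolx [ 0.001  0.001 -1.   ] jaw deg 6.84 q6 -0.215 w 0.0172 F [ 0.7  0.9 -0.8] t 19.12
MOVE mm [ 0.  -0.3  0.3] turn -0.001
```

View pics/w16b.png

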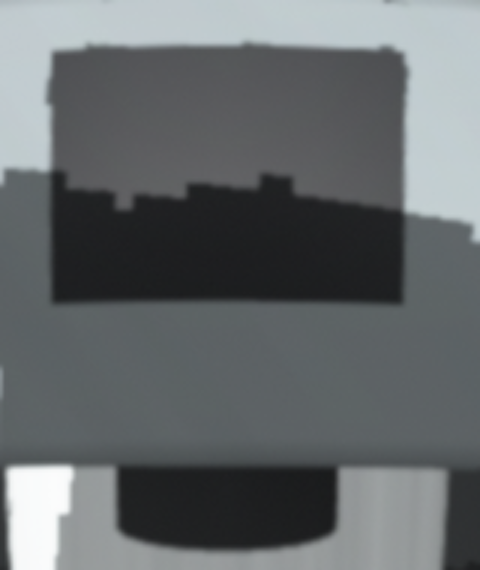

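View pics/w16c.png

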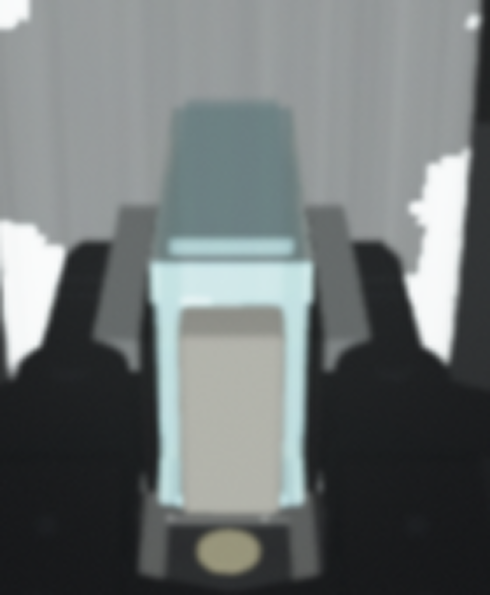

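View pics/s16.png

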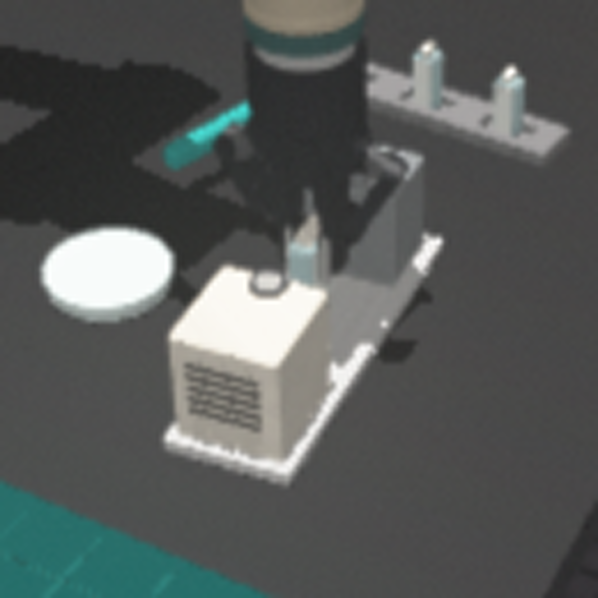

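Call:
{"op": "move_arm", "data": {"rows": [[[0,0,0],0,8],[[0,0,0],0,8],[[0,0,0],0,8]]}}

```text
clock: 19.47
position: [0.543, 0.0187, 0.0613]
ee_rot: [0.707, -0.042, 0.705, 0.042]
contact_force: [-0.3, 0.2, -0.5]
width: 0.017
```

```bash
python3 - <<'E'
from h import *
plan([.5425,.0185,.0603],np.radians(6.9))
c=np.load('c16.npy',allow_pickle=True).item(); s,p,R=st()
f=lambda u,v,z:back('wrist',[u/3+205-.33,v/3-.33],z,c)[0]
g=lambda u,v,z:back('wrist',[u/3.5+215-.36,v/3.5+190-.36],z,c)[0]
ex=np.array([np.cos(.12),np.sin(.12),0]);ey=np.array([-ex[1],ex[0],0])
pr=lambda n,P:print(n,np.round([(P-p)@ex*1e3,(P-p)@ey*1e3],1))
pr('window',(f(52,302,.09)+f(403,302,.09))/2);pr('tube',(f(117,525,.065)+f(337,525,.065))/2)
zt=p[2]+.0297
pr('cell top',(g(150,262,zt)+g(313,262,zt))/2);pr('cell bottom',(g(176,103,zt-.05)+g(292,103,zt-.05))/2)
print(np.abs(s['qd']).max()); manip.sign_off()
E
```

```text
tcp [0.543  0.0187 0.0613] toolx [ 0.003  0.001 -1.   ] jaw deg 6.83 q6 -0.215 w 0.017 F [-0.3  0.2 -0.5] t 19.47
MOVE mm [ 1.  -0.1 -0.5] turn -0.001
window [ 0.2 80.3]
tube [ 0.2 48.1]
cell top [ 0.3 18.5]
cell bottom [ 0.8 18.4]
0.0044447792511248755
the job is handed in; nothing more can be done
```

I did all the steps and handed the job in at about 19.5 s; the hand-in itself gives no verdict.

- **Pin:** I pressed it down with the mallet head until about 29 N built up. In the pictures afterwards its head lies on the lamp house.
- **Mallet:** I put it back on the bench near where it started. It was standing freely in the pictures taken after I let go.
- **Cell:** I gripped the long cell by its frosted sides and lifted it out of the near pocket. I then turned it about 101° and lowered it into the gap from above.

**Last checks**
- The last wrist picture puts the cell within about 1 mm sideways of the detector tube's axis, and about 1 mm from the gap middle along the beam.
- The cell leans under 1°, and its length is within about 0.3° of the fitted beam direction.
- Its centre height works out at about 66 mm. This assumes the cell did not slip in the fingers; I did not measure it separately.
- The arm was still and the wrist force was near zero.
- In the final scene picture the two short cells and the dish were in place. I did not check the other bystanders again at the end.

**Disagreement:** the three cameras' fits of the photometer differed by about 3.5 mm sideways. I relied on the wrist view that shows cell and detector together, so the sideways limit of 6 mm should still hold.

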